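# Put the pot on to simmer

### The arm

A 6-joint arm with a two-finger parallel gripper is mounted at the origin on a cart in front of the work surface, level with it; the furniture and walls round the work are solid. World frame = base frame: x ahead of the robot, y to its left, z up, the work surface at z = 0. Lengths are in m, angles in rad, forces in N, time in s.
With the tool pointing down it reaches from about 0.325 to 0.775 m from the base axis. Payload 9.3 kg.
Tool frame: the origin (TCP) lies midway between the tips of the shut fingers; the grasp point (between the pads) lies 19 mm behind it; z points along the fingers, y is the direction in which the jaws open and shut (so a half turn about z gives the same grasp; the last joint's range is limited). The gripper opens to 85 mm and grips with 20 to 120 N. Pads are 22 mm wide; open, the fingers measure 114 mm over their backs; the gripper's body (76 mm by 85 mm) begins 54 mm behind the grasp point. The pads swing forward as they close: fully open they stand 13 mm farther back than shut.
Start: joints at [1.171, 0.259, 0.021, 1.334, 0, 1.418], TCP at [0.134, 0.533, 0.231] pointing down, gripper open.
Joint ranges: [-3.04, 3.04], [-0.91, 1.82], [-1.04, 1.36], [-1.92, 1.95], [-1.52, 1.45], [-3.14, 3.14]. Speed limits (rad/s): [2.22, 2.22, 2.79, 3.14, 3.14, 3.14].

### API

Orientations are given as a rotation vector (axis times angle).
In Python, from rig import manip, get_image, finish_job gives the robot as it stands.
- The arm moves only by the shell command python3 -m creep 'ROWS' [FORCE]. ROWS is JSON, a list of rows, each a list of 7 numbers: the opening, from 0 (shut) to 1 (fully open), then the shift along the tool's x, y, z in m, then the turn, a rotation vector about the tool's x, y, z in rad. In form: [[jaw, x, y, z, wx, wy, wz], ...]. A call has 1 to 8 rows; each row is the pose to reach, as a shift and turn from the pose measured when the call began, along the tool's axes at that moment; what a row does not reach only later rows make up. A row lasts 1/10 s, in which the tool goes at most 50 mm and 8.59 degrees, less where a joint would pass 70% of its speed; a pose out of reach is approached as far as the arm can. A call with a gripper value outside its range is refused whole. The fingers move at their own pace and stop on an object; FORCE is the grip in N (left out, the last holds). Time passes only in rows, so rows that repeat a pose let the fingers close. It gives the time, the measured TCP pose, the force and the opening at its end, in the units of the state.
- manip.read_state(): the state, without advancing time (a new reading comes with each control period).
- get_image(name): name is "scene" or "top"; returns a dict with "img" (480x640x3 uint8, red, green, blue), "camera_matrix" (3x3 intrinsics, pixels), "extrinsics" (4x4, takes a point from world to camera coordinates). Camera axes: x right, y down, z forward; pixel columns grow to the right and rows downward; lengths in m; the calibration is good to about 2 mm. A picture is of the moment at which its call begins. There is no depth.
- finish_job(): hands the job in, once; it reports no verdict.
The state is a dict: "time_s": time; "q": joint angles; "dq": joint speeds; "joint_torque": joint torques, N m; "ee_pos": TCP position; "tcp_rot": TCP orientation; "force": force on the tool from outside, world axes, zero at the start; "torque": the same for the moment, N m; "finger_gap": opening from 0.0 (shut) to 1.0 (fully open).
Only numpy, scipy, OpenCV 4.12 (cv2) and the standard library are available. Lean on these libraries where they do the work, as an engineer would, in place of code of your own. Each camera call takes 0.05 s, during which the arm holds its last target. There are 200 camera calls.

### The job

Put the pot on to simmer, using only fingertips or the outside of the fingers and gripping or lifting nothing. Slide the pot by its side wall, keeping off its lid and handles, until its foot stands inside the cooker's white ring; press the green rocker switch over to on (its raised right end down), and turn the knurled dial by fingertip friction, clockwise click by click, until its white pointer clicks in at the orange dot. Leave the mug, the salt shaker and the tin where they stand.

Things in the scene. Friction and masses are not known exactly. Their poses are not given: they have to be found in the camera images.
- cooker: Black table-top induction cooker, fixed, 260 (its x) x 380 (its y) x 56 mm high. Origin: centre of its underside, on the worktop. Its +x points away from the robot, its +y to the robot's left (turned by a small yaw), z up. Its whole top is level, 56 mm above the origin: black glass on the left two thirds, silver control panel on the right third. On the panel: the dial, axis at (-46, -130) mm, and beyond it the rocker switch, middle at (29, -130) mm.
- ring_centre (a point): Middle of the white ring (radius 78 mm, flat) printed on the glass; at (0, 80, 56) mm in the cooker's frame. The pot belongs here.
- pot: Loose lidded steel pot, 0.6 to 0.9 kg, standing on the glass to the left of the ring's middle, off centre. Round: foot radius 62 mm, side wall radius 66 to 67 mm, rim (radius 70 mm) 68 to 70 mm above the foot, top of the lid knob 106 mm. Origin: centre of its foot. Two loop handles stick out along its +x and -x to 94 mm from the axis, 48 mm wide, 46 to 57 mm above the foot; its +x points roughly away from the robot, so the left and right sides are plain wall.
- pot_grips: The pot's lid with its black knob, and its two loop handles: fixed to the pot, not to be touched. Same origin as the pot.
- dial_centre (a point): Middle of the dial's top face, on its upright axis, 65.8 mm above the worktop. The dial is a flat black knurled wheel, 66 mm across, sunk in a fixed collar (85 mm outside diameter) so that it stands only 2.8 mm above the collar and cannot be pinched: press a fingertip down on the ribbed band (20 to 32 mm from the axis) with some 5 to 12 N and carry it round the axis; lift to let go. It does not sink when pressed.
- dial_pointer (a point): Middle of the white pointer on the dial's ribbed band, 27 mm from the axis; turns with the dial.
- simmer_mark (a point): The orange dot, 11 mm across, on the panel 50 mm from the dial's axis, on its far (+x) side. It is the fourth of seven marks 30 degrees apart: a small ring at the left (off), then five black dots growing in size and this orange one.
- dial (a joint): Dial angle in rad, growing clockwise seen from above. 0: pointer at the small ring (towards the cooker's +y); clicks every 0.5236 (30 degrees); 1.571: pointer at the orange dot; stops at -0.06 and 3.20. It starts in one of the three clicks before the orange dot. Let go between clicks, it snaps by itself into the nearer one; leaving a click takes about 0.04 N m.
- rocker (a joint): Rocker switch, rad: 0 off (right end up), 0.32 on (right end down). Snaps over at about 0.16 and stays. A push of 3 N near its right end is enough.
- rocker_on_end (a point): On the green rocker's right half (towards the cooker's -y, marked with a white line), which is pressed down for on: on its upper face, 15 mm from the pivot, which lies across the rocker's middle. The rocker is 45 mm long (cooker's y) and 25 mm wide (cooker's x); when off, this half slopes up to the right by 0.32 rad (its end 13 mm above the panel); when on it lies level, 6 mm above the panel and 2 mm above the rocker's frame.
- mug: White mug, 83 x 113 x 93 mm high, on the worktop to the right of the cooker; bystander. Origin: centre of its underside.
- salt_shaker: Glass salt shaker with a grey cap, 44 mm across, 90 mm high, to the right of the cooker's far part; bystander. Origin: centre of its underside.
- tin: Low food tin, 75 mm across, 58 mm high, on the worktop to the left of the cooker; bystander. Origin: centre of its underside.

How it is judged:
At the end, for the whole second after the job is handed in: The pot stands flat and still on the glass with its foot inside the white ring (its centre within 14 mm of the ring's middle), the rocker is over to on (more than 0.27 rad), and the dial rests clicked in at the orange dot (within 0.08 rad of 1.571) (horizontal distance between pot and ring_centre below 0.014 m and z of pot in the frame of cooker below 0.06 m and angle between pot's own z axis and vertical below 0.05 rad and linear speed of pot below 0.01 m/s and value of joint rocker above 0.27 rad and value of joint dial between 1.49 and 1.65 rad and velocity of joint dial between -0.05 and 0.05 rad/s); the robot touches nothing.
It fails at once if the pot is lifted off the glass or tipped (z of pot in the frame of cooker above 0.064 m or angle between pot's own z axis and vertical above 0.15 rad).
It fails at once if the pot's lid or handles are touched with more than 3 N (contact force between any of the fingers, the arm and pot_grips above 3 N).
It fails at once if the mug, the salt shaker or the tin is shifted more than 25 mm or tipped (distance of any of mug, salt_shaker, tin from where it was at the start of the episode above 0.025 m or angle between any of mug, salt_shaker, tin's own z axis and vertical above 0.3 rad).
It also fails if it takes over 54 s, if anything falls off the work surface, if the arm or the gripper's body presses on something with over 40 N, if the wrist force passes 120 N, or if a joint passes its speed limit or range.

## Working session

There is one attempt and no reset: what is moved stays moved. The work goes in short steps, Python scripts to look and compute and a shell command to move; the robot and the scene stay as the last step left them, time stands still between calls to the robot, and variables do not carry over. Pictures are saved under pics/ and viewed, about 8 in all and at most 12, crops included, and the job is handed in when it is done.

```bash
mkdir -p pics; ls; python3 - <<'E'
from rig import manip,get_image
import cv2,numpy as np
print(manip.read_state())
for n in("scene","top"):
    d=get_image(n);cv2.imwrite(f"pics/{n}0.png",d["img"][:,:,::-1]);print(n,d["camera_matrix"].tolist(),d["extrinsics"].round(4).tolist())
E
```

```text
pics
{'time_s': 0.0, 'q': array([ 1.17142981e+00,  2.59205046e-01,  2.07188318e-02,  1.33367671e+00,
       -2.66948382e-05,  1.41820554e+00]), 'dq': array([ 0.00099381,  0.00078278, -0.00059333,  0.001993  ,  0.00024498,
        0.00056486]), 'joint_torque': array([-2.16986387e-03, -5.55645418e+01,  3.44525957e+01,  1.37677291e-02,
       -3.05828989e-04, -1.87032180e-05]), 'ee_pos': array([0.13424622, 0.53306491, 0.23064228]), 'tcp_rot': array([-3.86608776e-01, -3.11736355e+00,  2.07661573e-03]), 'force': array([ 0.1931256 ,  0.10433699, -0.0358483 ]), 'torque': array([-0.04527111,  0.08751082,  0.01392145]), 'finger_gap': 1.0025552155522168}
scene [[457.57001387307093, 0.0, 320.70890011851037], [0.0, 457.57001387307093, 237.42835860369445], [0.0, 0.0, 1.0]] [[0.7068, -0.7072, 0.0181, -0.3517], [-0.3764, -0.3976, -0.8368, 0.2776], [0.599, 0.5846, -0.5472, 0.8223], [0.0, 0.0, 0.0, 1.0]]
top [[616.6711467031339, 0.0, 318.6114262099984], [0.0, 616.6711467031339, 242.57745303087088], [0.0, 0.0, 1.0]] [[-0.0069, -1.0, -0.0017, 0.0185], [-0.9974, 0.007, -0.0722, 0.4903], [0.0722, 0.0012, -0.9974, 1.4445], [0.0, 0.0, 0.0, 1.0]]
```

View pics/top0.png

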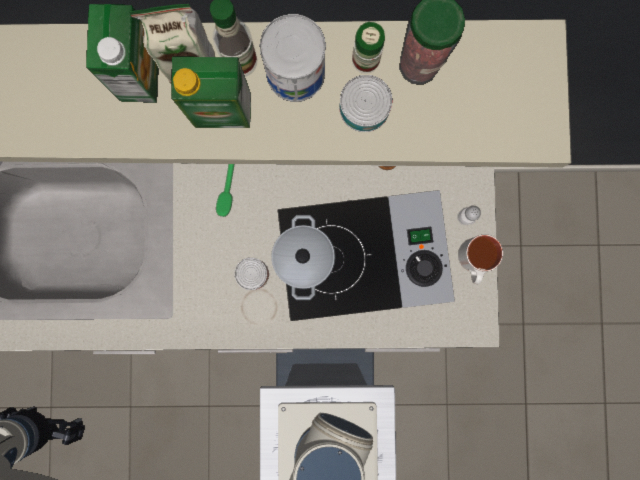

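View pics/scene0.png

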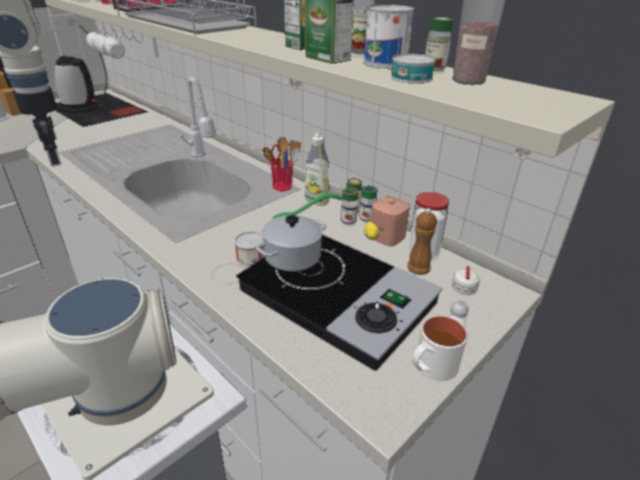

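The top view shows the cooker with corners at about (278,210), (440,191), (454,300) and (290,320). The pot is at (303,257), the dial at (424,267), the rocker at (420,236), the mug at (483,253), the salt at (470,214) and the tin at (252,273).

```bash
cat > h.py <<'E'
import numpy as np,cv2
from rig import manip,get_image,finish_job
def ray(d,p,z):
    K,E=d["camera_matrix"],d["extrinsics"];R,t=E[:3,:3],E[:3,3]
    c=-R.T@t;v=R.T@np.linalg.solve(K,[p[0],p[1],1.]);return c+v*(z-c[2])/v[2]
def proj(d,X):
    q=d["extrinsics"][:3,:3]@np.array(X)+d["extrinsics"][:3,3];q=d["camera_matrix"]@q;return q[:2]/q[2]
def cen(m):
    n,l,s,c=cv2.connectedComponentsWithStats(m.astype(np.uint8));i=1+np.argmax(s[1:,4]);return c[i],s[i]
E
python3 - <<'E'
from h import *
d=get_image("top");im=d["img"];hsv=cv2.cvtColor(im,cv2.COLOR_RGB2HSV)
R=np.zeros(im.shape[:2],bool);R[180:330,380:460]=1
H,S,V=cv2.split(hsv)
o,s=cen(R&(H>5)&(H<20)&(S>150)&(V>150));print("orange",o,s,ray(d,o,.056))
g,s=cen(R&(H>45)&(H<85)&(S>80));print("green",g,s,ray(d,g,.062))
for c in[(278,210),(440,191),(454,300),(290,320)]:print("corner",ray(d,c,.056).round(4))
G=np.zeros_like(R);G[185:325,270:400]=1
# glass+panel outline: subpixel from min area rect of panel
P=np.zeros_like(R);P[180:320,385:462]=1
m=(P&(V<185)&(S<40)).astype(np.uint8)
x0=im[180:330,260:520];cv2.imwrite("pics/crop1.png",cv2.resize(x0[:,:,::-1],None,fx=3,fy=3,interpolation=cv2.INTER_CUBIC))
x0=im[215:305,385:460];cv2.imwrite("pics/crop2.png",cv2.resize(x0[:,:,::-1],None,fx=6,fy=6,interpolation=cv2.INTER_CUBIC))
gr=cv2.cvtColor(im,cv2.COLOR_RGB2GRAY)
for n,c in dict(dial=(424,267),pot=(303,257),tin=(252,273),mug=(483,253),salt=(470,214)).items():
    x,y=c;w=45 if n in("pot",) else 30
    r=cv2.HoughCircles(cv2.resize(gr[y-w:y+w,x-w:x+w],None,fx=4,fy=4,interpolation=cv2.INTER_CUBIC),cv2.HOUGH_GRADIENT_ALT,1.5,20,param1=200,param2=.7,minRadius=25,maxRadius=160)
    if r is not None:
        for q in r.reshape(-1,3)[:6]:print(n,q[:2]/4+[x-w,y-w],q[2]/4)
print("shelf edge",ray(d,(320,162),.3),ray(d,(320,162),.45))
E
```

```text
orange [421.         246.35294118] [419 244   5   5  17] [ 0.47728027 -0.22117122  0.056     ]
green [419.92888889 235.52444444] [410 229  21  14 225] [ 0.50186974 -0.21818981  0.062     ]
corner [0.5641 0.1086 0.056 ]
corner [ 0.6058 -0.2677  0.056 ]
corner [ 0.3535 -0.2945  0.056 ]
corner [0.3105 0.0817 0.056 ]
dial [425.125 267.   ] 17.386223
dial [425.125 267.   ] 8.055545
pot [301.5  256.25] 31.835165
pot [301.5  256.25] 7.4801483
pot [301.125 289.625] 10.405764
tin [250.125 273.75 ] 15.400451
tin [250.125 273.75 ] 13.082584
mug [484.875 253.   ] 17.646185
salt [473.    212.875] 7.712477
shelf edge [0.62595447 0.01094596 0.3       ] [0.59520161 0.01124041 0.45      ]
```

View pics/crop1.png

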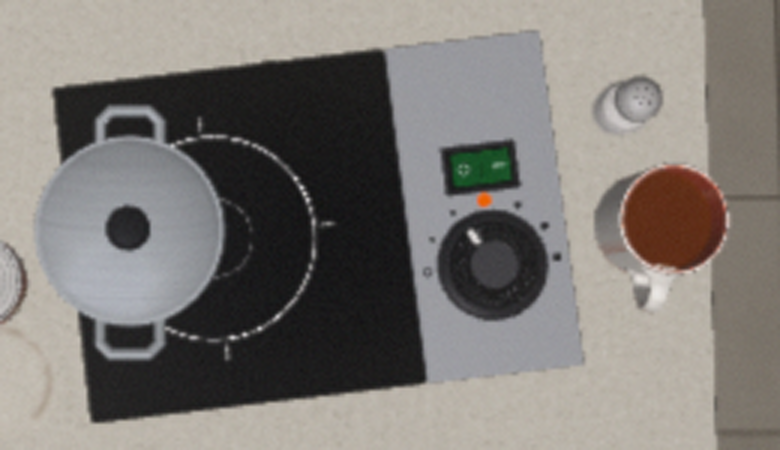

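View pics/crop2.png

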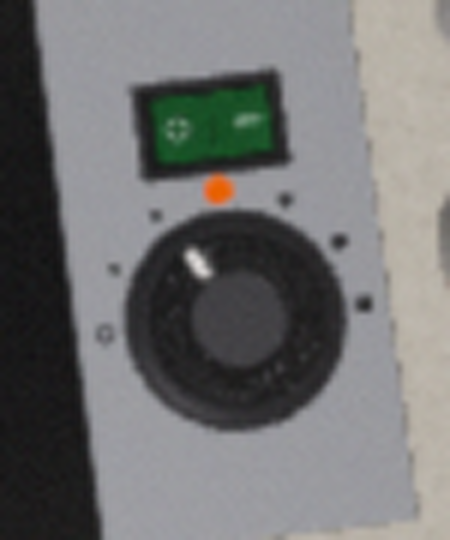

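Both crops agree: the dial pointer is about 30° (one click) short of the orange dot, with pointer (198,262) and axis (238,318) in crop 2. Next I compute the targets.

```bash
cat >> h.py <<'E'
from scipy.spatial.transform import Rotation as Ro
yaw=0.107;C=np.array([.4585,-.0930,0]);Rc=Ro.from_euler('z',yaw).as_matrix()
def W(x,y,z=0): return C+Rc@(np.array([x,y,z])/1000)
def rot(u,tilt,ysgn=1):
    u=np.r_[u[:2],0]/np.linalg.norm(u[:2]);z=np.sin(tilt)*u+np.array([0,0,-np.cos(tilt)])
    y=np.cross(u,[0,0,1.]) ; y=y if y[0]>0 else -y; y*=ysgn
    return np.c_[np.cross(y,z),y,z]
def rel(p,R=None):
    s=manip.read_state();T=Ro.from_rotvec(s["tcp_rot"]).as_matrix();R=T if R is None else R
    print("t",round(s["time_s"],2),"pos",s["ee_pos"].round(4),"F",s["force"].round(1),"rel",(T.T@(np.array(p)-s["ee_pos"])).round(4),Ro.from_matrix(T.T@R).as_rotvec().round(3))
E
python3 - <<'E'
from h import *
d=get_image("top")
ring=W(0,80,56);print("ring",ring,proj(d,ring),"seen",ray(d,(331,259.3),.056))
for p,z in (((301.5,256.25),.126),((302.3,256),.162)):print("pot",ray(d,p,z))
print("dial",W(-46,-130),ray(d,(424.7,268),.0658),"rock",W(29,-145))
print("pointer",ray(d,(385+198/6,215+262/6),.0658),"tin",ray(d,(250.1,273.75),.058))
p=(ray(d,(301.5,256.25),.126)+ray(d,(302.3,256),.162))/2;u=ring-p;u[2]=0;print("push",u,np.linalg.norm(u))
u/=np.linalg.norm(u);R=rot(u,.42)
rel(np.r_[(p-u*.12)[:2],.24],R)
E
```

```text
ring [ 0.44995632 -0.01345752  0.056     ] [331.07677399 258.81700397] seen [ 0.44884378 -0.01327127  0.056     ]
pot [0.45283006 0.05263494 0.126     ]
pot [0.45153842 0.04987553 0.162     ]
dial [ 0.42664655 -0.22716914  0.        ] [ 0.42700395 -0.22706953  0.0658    ] rock [ 0.50281956 -0.23407366  0.        ]
pointer [ 0.4484568  -0.21215707  0.0658    ] tin [0.41683237 0.17292746 0.058     ]
push [-0.00222791 -0.06471276  0.        ] 0.06475109831040456
t 0.2 pos [0.1343 0.5332 0.2309] F [-0.9  0.2  0.3] rel [-0.4007 -0.2724 -0.0089] [ 0.284 -0.353  1.337]
```

```bash
python3 -m creep '[[0.6,-0.05,-0.034,0,0.03,-0.04,0.14],[0.6,-0.1,-0.068,0,0.07,-0.08,0.28],[0.6,-0.15,-0.102,0,0.1,-0.12,0.42],[0.6,-0.2,-0.136,0,0.13,-0.17,0.56],[0.6,-0.25,-0.17,0,0.17,-0.21,0.7],[0.6,-0.3,-0.204,0,0.2,-0.25,0.84],[0.6,-0.35,-0.238,0,0.23,-0.3,1.0],[0.6,-0.4,-0.272,-0.009,0.28,-0.35,1.2]]'
python3 - <<'E'
from h import *
R=rot([-.0022,-.0647],.42);rel([.456,.171,.20],R);print(manip.read_state()["q"].round(2))
E
```

```text
time_s: 1.0
ee_pos: [0.4006, 0.2327, 0.2343]
tcp_rot: [1.812, 2.176, -0.41]
force: [0.4, 0.4, -0.6]
finger_gap: 0.597
t 1.0 pos [0.4006 0.2327 0.2343] F [ 0.4  0.4 -0.6] rel [-0.0522  0.0451  0.0574] [ 0.048 -0.017  0.206]
[ 0.57  0.25 -0.04  1.47 -0.35  1.99]
```

```bash
python3 -m creep '[[0.6,-0.026,0.022,0.029,0.025,-0.01,0.1],[0.6,-0.052,0.045,0.057,0.048,-0.017,0.206],[0.6,-0.052,0.045,0.057,0.048,-0.017,0.206],[0.6,-0.052,0.045,0.057,0.048,-0.017,0.206]]'
python3 - <<'E'
from h import *
R=rot([-.0022,-.0647],.42);rel([.455,.15,.080],R)
E
```

```text
time_s: 1.4
ee_pos: [0.456, 0.1704, 0.1997]
tcp_rot: [2.028, 1.958, -0.435]
force: [-0.4, 0.4, -0.2]
finger_gap: 0.6
t 1.4 pos [0.456  0.1704 0.1997] F [-0.4  0.4 -0.2] rel [0.0302 0.     0.1176] [-0.003  0.001 -0.001]
```

```bash
python3 -m creep '[[0.6,0.011,0,0.04,0,0,0],[0.6,0.022,0,0.08,0,0,0],[0.6,0.033,0,0.124,0,0,0],[0.6,0.033,0,0.124,0,0,0]]'
python3 - <<'E'
from h import *
R=rot([-.0022,-.0647],.42);rel([.454,.12,.072],R)
d=get_image("top");cv2.imwrite("pics/a.png",cv2.resize(d["img"][170:330,240:400,::-1],None,fx=3.5,fy=3.5,interpolation=cv2.INTER_CUBIC))
E
```

```text
time_s: 1.8
ee_pos: [0.4517, 0.1495, 0.0697]
tcp_rot: [2.026, 1.962, -0.445]
force: [-1.2, 0.6, 0.3]
finger_gap: 0.601
t 1.8 pos [0.4517 0.1495 0.0697] F [-1.2  0.6  0.3] rel [-0.0278  0.0033  0.01  ] [-0.009  0.003  0.004]
```

View pics/a.png

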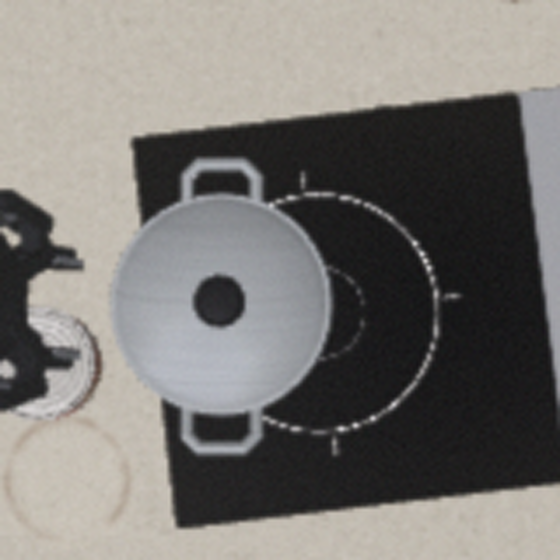

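View 5: the two fingertips, at about (80,262) and (78,355) in the crop, straddle the pot's left wall. The pot is at (220,300), and the gripper is clear of the tin.

```bash
python3 -m creep '[[0.6,-0.009,0.002,0.004,0,0,0],[0.6,-0.016,0.002,0.007,0,0,0],[0.6,-0.021,0.002,0.009,0,0,0],[0.6,-0.025,0.002,0.011,0,0,0],[0.6,-0.029,0.002,0.013,0,0,0],[0.6,-0.034,0.002,0.015,0,0,0],[0.6,-0.039,0.002,0.017,0,0,0],[0.6,-0.039,0.002,0.017,0,0,0]]'
python3 - <<'E'
from h import *
R=rot([-.0022,-.0647],.42);rel([.452,.065,.072],R)
d=get_image("top");im=d["img"]
def pot(d):
    g=cv2.cvtColor(d["img"],cv2.COLOR_RGB2GRAY)[215:300,260:375]
    r=cv2.HoughCircles(cv2.resize(g,None,fx=4,fy=4,interpolation=cv2.INTER_CUBIC),cv2.HOUGH_GRADIENT_ALT,1.5,20,param1=200,param2=.7,minRadius=100,maxRadius=145)
    for q in r.reshape(-1,3)[:3]:
        p=q[:2]/4+[260,215];print(p,q[2]/4,ray(d,p,.126))
pot(d)
E
```

```text
time_s: 2.65
ee_pos: [0.4542, 0.1075, 0.0734]
tcp_rot: [2.027, 1.96, -0.439]
force: [1.2, 2.5, -0.1]
finger_gap: 0.598
t 2.65 pos [0.4542 0.1075 0.0734] F [ 1.2  2.5 -0.1] rel [-0.0383 -0.0007  0.0187] [-0.005  0.001  0.002]
[308.375 254.75 ] 29.549147 [0.45601582 0.03754725 0.126     ]
```

```bash
python3 -m creep '[[0.6,-0.005,0,0.002,0,0,0],[0.6,-0.01,0,0.0045,0,0,0],[0.6,-0.015,0,0.0067,0,0,0],[0.6,-0.02,-0.001,0.009,0,0,0],[0.6,-0.025,-0.001,0.0112,0,0,0],[0.6,-0.03,-0.001,0.0135,0,0,0],[0.6,-0.035,-0.001,0.016,0,0,0],[0.6,-0.038,-0.001,0.0175,0,0,0]]'
python3 - <<'E'
from h import *
R=rot([-.0022,-.0647],.42);rel([.450,.0565,.072],R)
d=get_image("top");x0=d["img"][200:320,260:400];cv2.imwrite("pics/b.png",cv2.resize(x0[:,:,::-1],None,fx=5,fy=5,interpolation=cv2.INTER_CUBIC))
rc=W(0,80,126);print("ring@126 px in crop",(proj(d,rc)-[260,200])*5, "@162",(proj(d,W(0,80,162))-[260,200])*5)
E
```

```text
time_s: 3.5
ee_pos: [0.4519, 0.0659, 0.0731]
tcp_rot: [2.027, 1.96, -0.437]
force: [0.5, 7.2, 4.7]
finger_gap: 0.601
t 3.5 pos [0.4519 0.0659 0.0731] F [0.5 7.2 4.7] rel [-0.0082 -0.0016  0.0049] [-0.004  0.001  0.001]
ring@126 px in crop [358.32654123 286.74303189] @162 [359.96154656 282.66368079]
```

View pics/b.png

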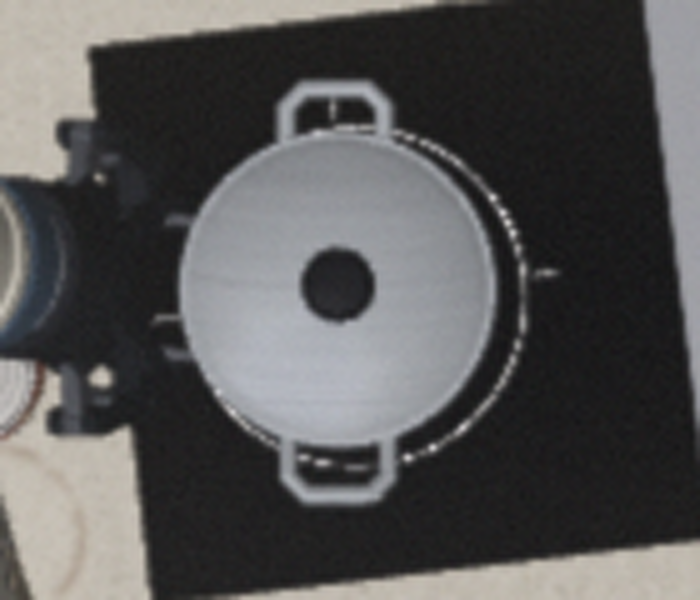

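View 6: the lid is centred at crop (338,286) and should be at about (359,285), so about 9 mm remains towards −y.

```bash
python3 -m creep '[[0.6,-0.004,0,0.002,0,0,0],[0.6,-0.007,-0.001,0.003,0,0,0],[0.6,-0.0085,-0.001,0.004,0,0,0],[0.6,-0.0085,-0.001,0.004,0,0,0],[0.6,0.0,-0.001,0,0,0,0],[0.6,0.02,-0.001,-0.01,0,0,0],[0.6,0.045,0,-0.03,0,0,0],[0.6,0.045,0,-0.08,0,0,0]]'
python3 - <<'E'
from h import *
d=get_image("top");x0=d["img"][200:320,260:400];cv2.imwrite("pics/c.png",cv2.resize(x0[:,:,::-1],None,fx=5,fy=5,interpolation=cv2.INTER_CUBIC))
# knob centroid
g=cv2.cvtColor(d["img"],cv2.COLOR_RGB2GRAY);m=np.zeros(g.shape,bool);m[245:272,316:346]=1
c,s=cen(m&(g<80));print("knob",c,s,ray(d,c,.160),"ring",W(0,80))
R=rot([-.10,-.995],0);print("dial pt+5mm grip vertical");rel([.30,.05,.25],R);print(manip.read_state()["q"].round(2))
E
```

```text
time_s: 4.35
ee_pos: [0.4525, 0.14, 0.1249]
tcp_rot: [2.027, 1.962, -0.449]
force: [2.3, -0.9, 0.2]
finger_gap: 0.6
knob [331.72670807 256.76397516] [325 250  14  15 161] [ 0.44956498 -0.0129266   0.16      ] ring [ 0.44995632 -0.01345752  0.        ]
dial pt+5mm grip vertical
t 4.4 pos [0.4557 0.1427 0.1337] F [-0.2  2.   6. ] rel [-0.1368 -0.1527 -0.0661] [0.013 0.42  0.066]
[ 0.36  0.32 -0.22  1.2  -0.39  2.  ]
```

View pics/c.png

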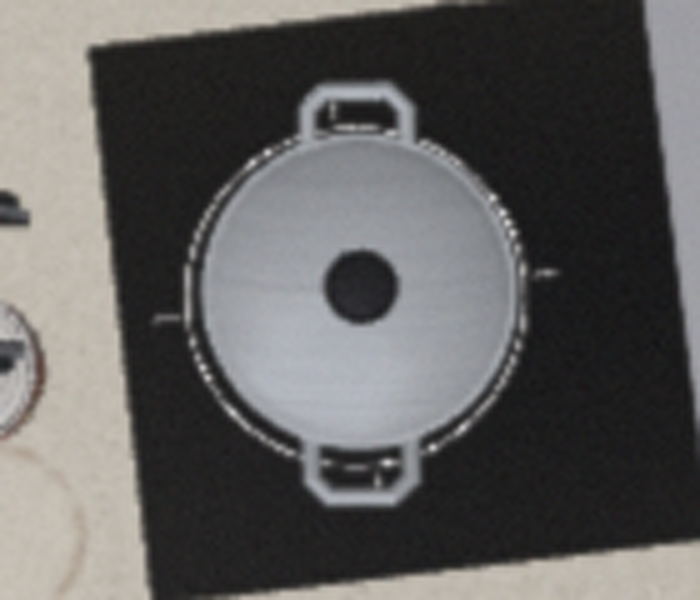

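View 7: the pot is centred in the ring (knob (362,287) against the ideal (360,283)), about 1 mm off. Next I lift clear and cross to the rocker with the fingers shut.

```bash
python3 -m creep '[[0.3,0.015,0,-0.05,0,0.1,0.02],[0.0,0,0,-0.1,0,0.2,0.04],[0.0,-0.03,0,-0.14,0.01,0.3,0.06],[0.0,-0.07,0,-0.14,0.013,0.42,0.066],[0.0,-0.07,0,-0.14,0.013,0.42,0.066]]'
python3 - <<'E'
from h import *
R=rot(-Rc[:,1],0);rel(np.r_[W(29,-146)[:2],.20],R)
E
```

```text
time_s: 4.9
ee_pos: [0.4575, 0.13, 0.2943]
tcp_rot: [2.337, 2.093, 0.011]
force: [-0.1, 0.0, -0.4]
finger_gap: 0.002
t 4.9 pos [0.4575 0.13   0.2943] F [-0.1  0.  -0.4] rel [-0.3581  0.0845  0.094 ] [ 0.008 -0.002 -0.217]
```

```bash
python3 -m creep '[[0.0,-0.045,0.01,0,0,0,-0.03],[0.0,-0.09,0.02,0,0,0,-0.06],[0.0,-0.135,0.03,0,0,0,-0.09],[0.0,-0.18,0.04,0,0,0,-0.12],[0.0,-0.225,0.053,0,0,0,-0.15],[0.0,-0.27,0.065,0.02,0,0,-0.18],[0.0,-0.315,0.075,0.05,0,0,-0.217],[0.0,-0.358,0.0845,0.08,0,0,-0.217]]'
python3 -m creep '[[0,0,0,0,0,0,0],[0,0,0,0,0,0,0]]'
python3 - <<'E'
from h import *
R=rot(-Rc[:,1],0);rel(np.r_[W(29,-146)[:2],.075],R)
E
```

```text
time_s: 5.7
ee_pos: [0.5018, -0.2293, 0.2177]
tcp_rot: [2.096, 2.334, 0.008]
force: [1.0, 0.1, 0.0]
finger_gap: 0.0
time_s: 5.9
ee_pos: [0.5011, -0.2296, 0.216]
tcp_rot: [2.101, 2.335, 0.006]
force: [-0.5, -0.1, 0.8]
finger_gap: 0.005
t 5.9 pos [ 0.5011 -0.2296  0.216 ] F [-0.5 -0.1  0.8] rel [-0.0059  0.0007  0.141 ] [ 0.003 -0.002 -0.001]
```

```bash
python3 -m creep '[[0,-0.003,0.001,0.05,0,0,0],[0,-0.006,0.001,0.1,0,0,0],[0,-0.006,0.001,0.135,0,0,0],[0,-0.006,0.001,0.143,0,0,0],[0,-0.006,0.001,0.147,0,0,0],[0,-0.006,0.001,0.150,0,0,0],[0,-0.006,0.001,0.152,0,0,0]]'
python3 -c "
from h import *
rel(W(29,-146,62))"
```

```text
time_s: 6.6
ee_pos: [0.5043, -0.2355, 0.0659]
tcp_rot: [2.098, 2.333, 0.006]
force: [-0.8, 0.2, 0.5]
finger_gap: -0.0
t 6.6 pos [ 0.5043 -0.2355  0.0659] F [-0.8  0.2  0.5] rel [ 0.0006 -0.0014  0.0039] [0. 0. 0.]
```

```bash
python3 -m creep '[[0,0,-0.001,0.001,0,0,0],[0,0,-0.001,0.002,0,0,0],[0,0,-0.001,0.003,0,0,0],[0,0,-0.001,0.0045,0,0,0],[0,0,-0.001,0.0055,0,0,0],[0,0,-0.001,0.0055,0,0,0]]'
```

```text
time_s: 7.2
ee_pos: [0.5036, -0.2358, 0.0618]
tcp_rot: [2.097, 2.332, 0.007]
force: [-3.3, 2.0, 14.7]
finger_gap: -0.0
```

```bash
python3 -m creep '[[0,0,0,-0.02,0,0,0],[0,0,0,-0.05,0,0,0],[0,0,0,-0.05,0,0,0]]'
python3 - <<'E'
from h import *
R=rot(-Rc[:,1],0);a=np.radians(-20)
rel(W(-46+29*np.sin(a),-130+29*np.cos(a),110),R)
E
```

```text
time_s: 7.5
ee_pos: [0.5047, -0.2368, 0.1152]
tcp_rot: [2.093, 2.328, 0.008]
force: [1.0, -0.3, 0.2]
finger_gap: -0.0
t 7.5 pos [ 0.5047 -0.2368  0.1152] F [ 1.  -0.3  0.2] rel [ 0.045  -0.0866  0.004 ] [ 0.011  0.005 -0.001]
```

```bash
python3 -m creep '[[0,0.02,-0.04,0,0,0,0],[0,0.045,-0.087,0.004,0.011,0.005,0],[0,0.045,-0.087,0.02,0.011,0.005,0],[0,0.045,-0.087,0.035,0.011,0.005,0],[0,0.045,-0.087,0.043,0.011,0.005,0],[0,0.045,-0.087,0.046,0.011,0.005,0],[0,0.045,-0.087,0.046,0.011,0.005,0]]'
python3 - <<'E'
from h import *
R=rot(-Rc[:,1],0)
for g in(-20,-10,0,10,14,20):
    a=np.radians(g);rel(W(-46+29*np.sin(a),-130+29*np.cos(a),65.8),R@Ro.from_euler('z',a+np.radians(20)).as_matrix())
E
```

```text
time_s: 8.2
ee_pos: [0.414, -0.2014, 0.0677]
tcp_rot: [-2.1, -2.335, -0.0]
force: [-0.6, 0.0, -0.5]
finger_gap: 0.002
t 8.2 pos [ 0.414  -0.2014  0.0677] F [-0.6  0.  -0.5] rel [ 0.0003 -0.0001  0.0019] [-0.001 -0.001 -0.001]
t 8.2 pos [ 0.414  -0.2014  0.0677] F [-0.6  0.  -0.5] rel [0.0016 0.0048 0.0019] [-0.001 -0.001  0.174]
t 8.2 pos [ 0.414  -0.2014  0.0677] F [-0.6  0.  -0.5] rel [0.002  0.0098 0.0019] [-0.001 -0.001  0.348]
t 8.2 pos [ 0.414  -0.2014  0.0677] F [-0.6  0.  -0.5] rel [0.0016 0.0149 0.0019] [-0.001 -0.001  0.523]
t 8.2 pos [ 0.414  -0.2014  0.0677] F [-0.6  0.  -0.5] rel [0.0012 0.0169 0.0019] [-0.001 -0.001  0.592]
t 8.2 pos [ 0.414  -0.2014  0.0677] F [-0.6  0.  -0.5] rel [0.0003 0.0198 0.0019] [-0.001 -0.001  0.697]
```

```bash
python3 -m creep '[[0,0,0,0.0012,0,0,0],[0,0,0,0.0022,0,0,0],[0,0,0,0.0026,0,0,0],[0,0,0,0.0026,0,0,0]]'
```

```text
time_s: 8.6
ee_pos: [0.4144, -0.2016, 0.0658]
tcp_rot: [2.1, 2.336, 0.0]
force: [-0.1, 0.2, 5.7]
finger_gap: -0.001
```

```bash
python3 -m creep '[[0,0.0,0,0.001,0,0,0],[0,0.0008,0.0024,0.001,0,0,0.087],[0,0.0013,0.0049,0.001,0,0,0.174],[0,0.0016,0.0077,0.001,0,0,0.27],[0,0.0017,0.0105,0.001,0,0,0.37],[0,0.0015,0.0133,0.001,0,0,0.46],[0,0.0011,0.0156,0.001,0,0,0.54],[0,0.0011,0.0156,0.001,0,0,0.54]]'
python3 -m creep '[[0,0,0,-0.02,0,0,0],[0,0,0,-0.06,0,0,0],[0,0.05,0,-0.1,0,0,0],[0,0.1,0,-0.15,0,0,0],[0,0.1,-0.05,-0.18,0,0,0],[0,0.1,-0.05,-0.18,0,0,0]]'
python3 - <<'E'
from h import *
d=get_image("top");x0=d["img"][215:305,385:460];cv2.imwrite("pics/d.png",cv2.resize(x0[:,:,::-1],None,fx=6,fy=6,interpolation=cv2.INTER_CUBIC))
E
```

```text
time_s: 9.4
ee_pos: [0.4304, -0.1989, 0.0657]
tcp_rot: [2.649, 1.687, 0.002]
force: [-2.0, 2.0, 9.2]
finger_gap: -0.002
time_s: 10.0
ee_pos: [0.4268, -0.0854, 0.2483]
tcp_rot: [2.645, 1.689, 0.004]
force: [1.0, -0.4, -0.3]
finger_gap: -0.001
```

View pics/d.png

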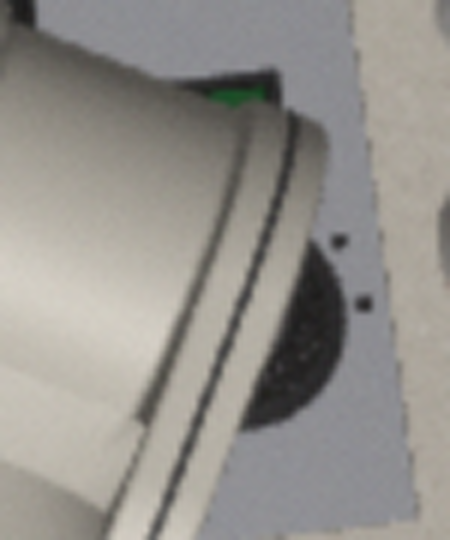

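View 8: the arm hides the dial, so I move it further away.

```bash
python3 -m creep '[[0,0.04,0,-0.03,0,0,0],[0,0.09,0,-0.03,0,0,0],[0,0.14,0,-0.03,0,0,0],[0,0.18,-0.02,-0.03,0,0,0],[0,0.22,-0.04,-0.03,0,0,0],[0,0.26,-0.05,-0.03,0,0,0],[0,0.26,-0.05,-0.03,0,0,0]]'
python3 - <<'E'
from h import *
d=get_image("top");im=d["img"];a=cv2.resize(im[215:305,385:460],None,fx=6,fy=6,interpolation=cv2.INTER_CUBIC)
b=cv2.resize(get_image("scene")["img"][210:390,230:470],None,fx=1.45,fy=1.45);o=np.zeros((540,800,3),np.uint8);o[:,:450]=a;o[:261,450:798]=b
cv2.imwrite("pics/e.png",o[:,:,::-1])
E
```

```text
time_s: 10.75
ee_pos: [0.4899, 0.1766, 0.2801]
tcp_rot: [2.64, 1.694, 0.008]
force: [-0.6, -1.1, -0.0]
finger_gap: 0.001
```

View pics/e.png

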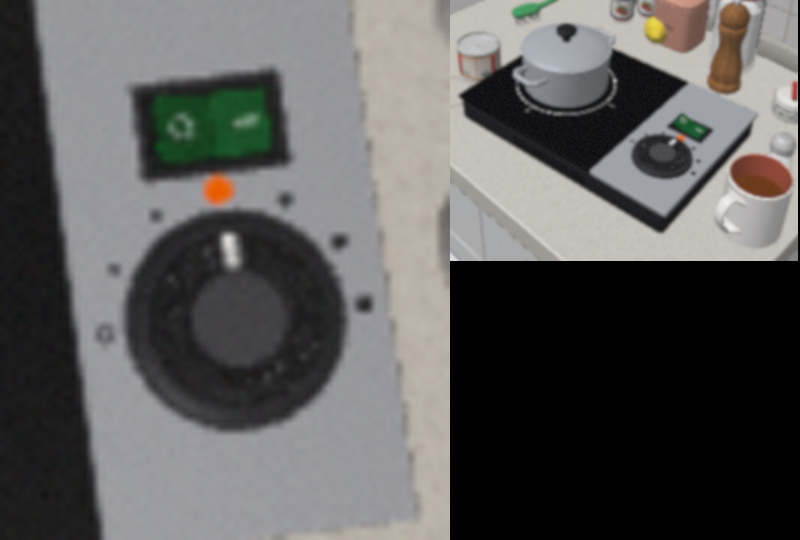

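View 9: the pointer (231,250) sits over the axis (238,318), tilted 5.9° left. The cooker's yaw is 6.1°, so it lines up with the orange dot. The rocker's shading has flipped, and the pot stands in the ring.

```bash
python3 - <<'E'
from h import *
d=get_image("top");g=cv2.cvtColor(d["img"],cv2.COLOR_RGB2GRAY);m=np.zeros(g.shape,bool);m[245:272,316:346]=1
c,s=cen(m&(g<80));print("knob",ray(d,c,.160),"ring",W(0,80),manip.read_state()["force"])
finish_job()
E
```

```text
knob [ 0.44953609 -0.01283765  0.16      ] ring [ 0.44995632 -0.01345752  0.        ] [-0.23069008 -1.18771837 -0.24381032]
the job is handed in; nothing more can be done
```

I handed the job in at about 11 s of robot time. My last checks show the pot, rocker and dial all where they should be.

- **Pot:** I slid it into the ring with two tilted fingertips against its left wall. Its centre measured about 1 mm from the ring's middle just before hand-in.
- **Rocker:** I pressed the right end down until it stopped hard, with 14.7 N at 61.8 mm height, which matches the level "on" position. Its shading also changed in the picture. I could not read its angle directly.
- **Dial:** I turned it one click clockwise with about 9 N of fingertip pressure. The pointer then stood at 5.9°, against a cooker yaw of about 6.1°, so it is at the orange dot.
- **Bystanders:** I steered clear of the mug, salt shaker and tin, and they look in place in the last picture. I did not measure their positions again.

No check failed. One circle fit of the lid during the push was noisy, so I used the knob and the lid's outline instead.

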